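# Emboss the inspection mark on the blue faceplate

### The arm

A 6-joint arm with a two-finger parallel gripper is mounted at the origin on the work surface. World frame = base frame: x ahead of the robot, y to its left, z up, the work surface at z = 0. Lengths are in m, angles in degrees, forces in N, time in s.
With the tool pointing down it reaches from about 0.35 to 0.8 m from the base axis. Payload 7.3 kg.
Tool frame: the origin (TCP) lies at the very end of the fingers, on their centre line; the grasp point (between the pads) lies 19 mm behind it; z points along the fingers, y is the line along which they close (so a half turn about z gives the same grasp; the last joint's range is limited). The gripper opens to 85 mm and grips with 20 to 120 N. Pads are 22 mm wide; open, the fingers measure 114 mm over their backs; the gripper's body (76 mm by 85 mm) begins 54 mm behind the grasp point. The pads swing forward as they close: fully open they stand 13 mm farther back than shut.
Start: joints at [63.999, 19.595, 87.324, -0, 73.075, -8.365], TCP at [0.159, 0.5, 0.192] pointing down, gripper open.
Joint ranges: [-145.02, 145.02], [-44.19, 115.74], [2.07, 154.8], [-57.11, 237.11], [16.16, 152.29], [-177.93, 177.93]. Speed limits (degrees/s): [147.25, 147.25, 180, 180, 180, 180].

### API

Orientations are given as a 3x3 rotation matrix whose columns are the frame's x, y, z axes.
In Python, from rig import * gives the robot as it stands.
- The arm moves only by the tool apply_moves, never from a script. Its arguments are lists of equal length, an entry for each row: "grip": the opening, from 0 (shut) to 1 (fully open); "delta_pos": the shift along the tool's x, y, z in mm, a list of three; "turn": the turn, a rotation vector about the tool's x, y, z in degrees, a list of three. In form: {"grip": [grip, ...], "delta_pos": [[x, y, z], ...], "turn": [[wx, wy, wz], ...]}. A call has 1 to 20 rows; each row is the pose to reach, as a shift and turn from the pose commanded when the call began, along the tool's axes at that moment; what a row does not reach only later rows make up. A row lasts 1/10 s, in which the tool goes at most 50 mm and 8.59 degrees, less where a joint would pass 70% of its speed; a pose out of reach is approached as far as the arm can. A call with a gripper value outside its range is refused whole. The fingers move at their own pace and stop on an object; "grip_force" is the grip in N (left out, the last holds). Time passes only in rows, so rows that repeat a pose let the fingers close. It gives the time, the measured TCP pose, the force, the opening and the grip force at its end, in the units of the state.
- get_state(): the state, without advancing time (a new reading comes with each control period).
- camera(name): name is "scene" or "top" or "wrist"; returns (picture, depth): 480x640x3 uint8, blue, green, red; 480x640 float32, m along the optical axis (not along the pixel's ray), 0 where there is no reading.
- get_calibration(name): a dict with "K" (3x3 intrinsics, pixels), "origin" and "orientation" of the camera in the world; the wrist camera has in their place "mount" (4x4, takes a point from camera to tool coordinates, whose origin is the TCP and whose axes are the flange's). Camera axes: x right, y down, z forward; pixel columns grow to the right and rows downward; lengths in m; the calibration is good to about 2 mm. A picture is of the moment at which its call begins: read the wrist's pose just before it. get_calibration takes no time and is no camera call.
- job_done(): hands the job in; it is judged then, once.
The state is a dict: "time": time; "qpos": joint angles; "dq": joint speeds; "joint_efforts": joint torques, N m; "eef_pos": TCP position; "tool_rot": TCP orientation; "wrist_force": force on the tool from outside, world axes, zero at the start; "wrist_torque": the same for the moment, N m; "grip_width": finger opening in m; "gripper_force": force on a finger pad.
Only numpy, scipy, OpenCV 4.12 (cv2) and the standard library are available. Lean on these libraries where they do the work, as an engineer would, in place of code of your own. Each camera call takes 0.05 s, during which the arm holds its last target. There are 200 camera calls.

### The job

Take the red-handled embossing punch out of its yellow stand and mark the blue faceplate: set the die square to the sloping plate, inside its white circle, push with a steady force of about 12 newtons for two seconds, then lift it straight off without dragging or scraping the plate. Put the punch back in its stand, collar resting on the rim, and let go. Leave the orange plate unmarked and the bottle, jar and reel where they are.

Things in the scene. Friction and masses are not known exactly. Their poses are not given: they have to be found in the camera images.
- punch: embossing punch, 115 mm long, about 0.16 kg, upright in the stand, die down. Origin at the centre of the die face, z towards the handle's top. From the origin up: steel die 12 mm across for 8 mm, shank 16 mm across up to 45 mm, dark collar 36 mm across from 45 to 51 mm, round red handle 24 mm across from 51 to 115 mm (grip it there from above, fingertips above the collar)
- die (a point): centre of the punch's flat die face (same point and axes as punch)
- stand: yellow round cup, fixed, 56 mm across and high, bore 24 mm, inner floor 6 mm above the bench, on an 84 mm dark disc. Origin at the centre of its underside. The punch hangs in the bore, its collar on the rim: its origin is then 11 mm above the bench
- blue_nest: fixed marking nest, base 125 x 105 mm, at most 85 mm high, with a sprung 70 x 60 mm blue plate that slopes 15 degrees: low on the nest's -x side (towards the robot), high on its +x side. On the plate a white circle 24 mm across in a black ring 30 mm across. Origin at the centre of the underside. Pushed, the plate sinks about 1 mm per 6 N, 6 mm at most, and springs back
- blue_nest_circle (a point): point on the axis of the white circle at the plate's middle; z is the plate's outward normal, 15 degrees off vertical, x up the slope. The plate's face stands 0 to 10 mm above this point along z, differently each time (packed up to an unknown height): find it by touch. The aluminium frame around the plate, 100 x 90 mm, ends 8 mm below this point
- blue_nest_drag_x (a joint): how far the blue plate has been dragged up (+) or down (-) the slope in its nest, in m: it floats sideways on soft springs, 1 N per mm, and rests near 0; beyond 3.5 mm the mark is smeared
- blue_nest_drag_y (a joint): the same, along the nest's y
- orange_nest: a second nest, of the same build, with an orange plate: not to be touched with the punch. It may stand on either side. Origin at the centre of its underside
- bottle: white bottle with a blue cap, 68 mm across, 170 mm high, loose; origin at the centre of its underside
- jar: clear jar with a yellow lid, 60 mm across, 60 mm high, loose; origin at the centre of its underside
- reel: small black cable reel lying flat, 100 mm across, 42 mm high, loose; origin at the centre of its underside

How it is judged (in metres and radians):
On the way, in this order (a step that is already met when the one before it is completed fails the run):
1. the punch is lifted out of its stand (z of punch in the frame of stand above 0.065 m), for 0.1 s.
2. the die presses the blue plate with 7 to 18 N for one second without a break, within 5.7 degrees of square, its centre within 6 mm of the circle's (contact force between punch and blue_nest between 7 and 18 N and angle between the z axis of die and the z axis of blue_nest_circle, either way round below 0.1 rad and x of die in the frame of blue_nest_circle between -0.006 and 0.006 m and y of die in the frame of blue_nest_circle between -0.006 and 0.006 m), for 1 s.
3. the die is lifted straight off: clear of the plate, still within 10 mm of the circle's axis (contact force between punch and blue_nest below 0.2 N and z of die in the frame of blue_nest_circle between 0.012 and 0.05 m and x of die in the frame of blue_nest_circle between -0.01 and 0.01 m and y of die in the frame of blue_nest_circle between -0.01 and 0.01 m), for 0.05 s.
At the end, for the whole second after the job is handed in: the punch stands in its stand, released and at rest: within 8 mm of the stand's axis, its die face at most 14 mm above the stand's foot, within 4.6 degrees of upright (horizontal distance between punch and stand below 0.008 m and z of punch in the frame of stand below 0.014 m and angle between punch's own z axis and vertical below 0.08 rad and linear speed of punch below 0.02 m/s and contact force between the fingers and punch below 0.1 N); the robot touches nothing.
It fails at once if the punch is pushed on the blue plate with more than 25 N (contact force between punch and blue_nest above 25 N).
It fails at once if the punch presses on the blue plate or its nest (over 1 N) more than 7 mm off the circle's centre (contact force between punch and blue_nest above 1 N and not (x of die in the frame of blue_nest_circle between -0.007 and 0.007 m and y of die in the frame of blue_nest_circle between -0.007 and 0.007 m)).
It fails at once if the blue plate is dragged sideways by more than 3.5 mm (value of joint any of blue_nest_drag_x, blue_nest_drag_y above 0.0035 m or value of joint any of blue_nest_drag_x, blue_nest_drag_y below -0.0035 m).
It fails at once if the punch touches the orange plate or its nest (contact force between punch and orange_nest above 0.5 N).
It fails at once if the bottle, the jar or the reel is moved by more than 20 mm (distance of any of bottle, jar, reel from where it was at the start of the episode above 0.02 m).
It also fails if it takes over 53 s, if anything falls off the work surface, if the arm or the gripper's body presses on something with over 40 N, if the wrist force passes 120 N, or if a joint passes its speed limit or range.

## Working session

There is one attempt and no reset: what is moved stays moved. The work goes in short steps, Python scripts to look and compute and a tool call to move; the robot and the scene stay as the last step left them, time stands still between calls to the robot, and variables do not carry over. Pictures are saved under pics/ and viewed, at most 10 in all, crops included, and the job is handed in when it is done.

Besides the shell and the picture viewer there is one more tool, called after "Request:" as name(argument=value, ...) on one line, values as JSON. apply_moves: Moves the arm, as the interface text tells. Its arguments: {"type":"object","properties":{"grip":{"type":"array"},"delta_pos":{"type":"array"},"turn":{"type":"array"},"grip_force":{"type":"number"}},"required":["grip","delta_pos","turn"]}

```bash
mkdir -p pics; cat > h.py <<'E'
from rig import *
import numpy as np, cv2
def snap(n,f):
    s=get_state(); im,d=camera(n); cv2.imwrite(f'pics/{f}.png',im); np.savez(f'{f}.npz',im=im,d=d,p=s['eef_pos'],R=s['tool_rot']); return im,d
def pts(n,f):
    z=np.load(f'{f}.npz'); c=get_calibration(n); K=np.array(c['K']); d=z['d']
    v,u=np.mgrid[:480,:640]; P=np.stack([(u-K[0,2])/K[0,0]*d,(v-K[1,2])/K[1,1]*d,d],-1)
    if n=='wrist':
        M=np.array(c['mount']); P=P@M[:3,:3].T+M[:3,3]; return P@z['R'].reshape(3,3).T+z['p'],z['im'],d
    return P@np.array(c['orientation']).T+np.array(c['origin']),z['im'],d
E
python3 - <<'E'
from h import *
np.set_printoptions(precision=4,suppress=True)
for n in('scene','top'):
    snap(n,n+'0'); print(get_calibration(n))
print(get_calibration('wrist'));print(get_state())
E
```

```text
{'K': array([[572.5906,   0.    , 323.5788],
       [  0.    , 572.5906, 239.1835],
       [  0.    ,   0.    ,   1.    ]]), 'origin': array([ 1.2852, -0.3767,  1.0871]), 'orientation': array([[ 0.5342,  0.679 , -0.5036],
       [ 0.8453, -0.4354,  0.3096],
       [-0.009 , -0.5911, -0.8066]])}
{'K': array([[612.8119,   0.    , 310.8701],
       [  0.    , 612.8119, 242.2882],
       [  0.    ,   0.    ,   1.    ]]), 'origin': array([0.488 , 0.0135, 1.3631]), 'orientation': array([[ 0.0179, -0.9941,  0.1068],
       [-0.9998, -0.0189, -0.0083],
       [ 0.0103, -0.1067, -0.9942]])}
{'K': array([[367.1504,   0.    , 322.6866],
       [  0.    , 367.1504, 240.7153],
       [  0.    ,   0.    ,   1.    ]]), 'mount': array([[ 0.0001, -0.9622, -0.2725,  0.069 ],
       [ 1.    ,  0.0003, -0.0009,  0.0016],
       [ 0.0009, -0.2725,  0.9622, -0.1819],
       [ 0.    ,  0.    ,  0.    ,  1.    ]])}
{'time': 0.1, 'qpos': array([64.0016, 19.633 , 87.3733,  0.0009, 73.0744, -8.3647]), 'dq': array([-0.0616, -0.1098, -0.0588, -0.0155, -0.0461, -0.0155]), 'joint_efforts': array([  0.0007, -43.4451, -24.6495,  -0.0002,   0.0045,  -0.    ]), 'eef_pos': array([0.1588, 0.5   , 0.191 ]), 'tool_rot': array([[-0.953 ,  0.3029, -0.0006],
       [ 0.3029,  0.953 , -0.0013],
       [ 0.0002, -0.0014, -1.    ]]), 'wrist_force': array([-0.1375, -0.0582,  0.0536]), 'wrist_torque': array([-0.0434,  0.0033, -0.0088]), 'gripper_force': 0.0, 'grip_width': 0.08530183093460691}
```

```bash
ls; ls pics
```

```text
h.py
pics
scene0.npz
top0.npz
scene0.png
top0.png
```

View pics/top0.png

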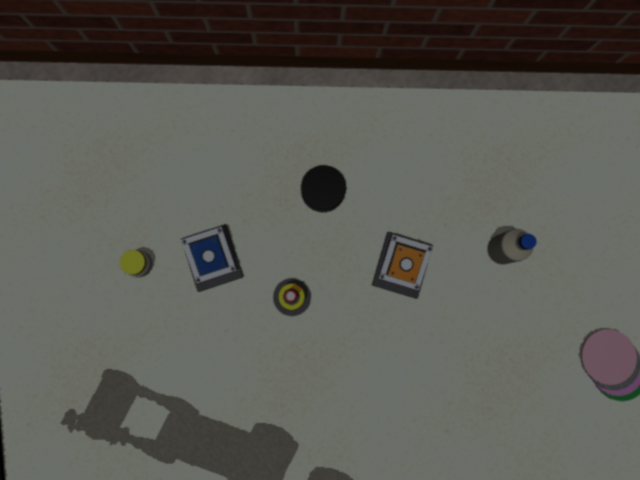

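View pics/scene0.png

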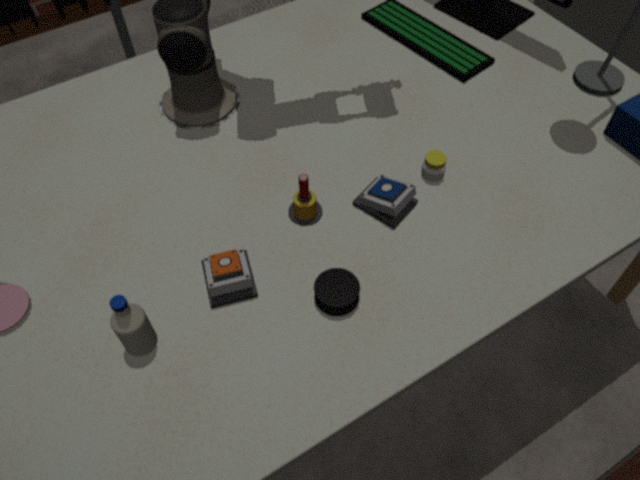

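The top view shows the stand at (292,297), the blue circle at (208,257), orange at (406,265), the jar at (133,262), the reel at (324,188) and the bottle at (517,245). The scene view has the punch handle top at (303,177) and the blue circle at (387,187).

```bash
python3 - <<'E'
from h import *
np.set_printoptions(precision=4,suppress=True)
for n,L in(('top',dict(h=(291,296),stand=(292,297),blue=(208,257),jar=(133,262),reel=(324,188))),('scene',dict(h=(303,177),blue=(387,187),rim=(304,200),jar=(435,157)))):
    P,im,d=pts(n,n+'0')
    for k,(u,v) in L.items(): print(n,k,P[v,u], d[v,u])
    hsv=cv2.cvtColor(im,cv2.COLOR_BGR2HSV)
    blue=(hsv[...,0]>105)&(hsv[...,0]<130)&(hsv[...,1]>120)&(P[...,2]>.03)&(P[...,2]<.1)&(d>0)
    q=P[blue]; q=q[np.linalg.norm(q[:,:2]-P[L['blue'][1],L['blue'][0]][:2],axis=1)<.06]
    c=np.median(q,0); u,s,vt=np.linalg.svd(q-q.mean(0),full_matrices=False); nn=vt[2]*np.sign(vt[2,2])
    rect=cv2.minAreaRect(q[:,:2].astype(np.float32))
    print('plate',len(q),q.mean(0),nn,'tilt',np.degrees(np.arccos(nn[2])),'downhill az',np.degrees(np.arctan2(nn[1],nn[0])),rect)
    red=((hsv[...,0]<8)|(hsv[...,0]>172))&(hsv[...,1]>130)&(d>0)
    g=P[red]; g=g[np.linalg.norm(g[:,:2]-P[L['h'][1],L['h'][0]][:2],axis=1)<.05]; print('red',len(g),g.mean(0),g.min(0),g.max(0))
    yel=(hsv[...,0]>20)&(hsv[...,0]<35)&(hsv[...,1]>130)&(d>0)&(P[...,2]>.04)
    g=P[yel]; g=g[np.linalg.norm(g[:,:2]-P[L['h'][1],L['h'][0]][:2],axis=1)<.05]; print('rim',len(g),g.mean(0),(g.min(0)+g.max(0))/2,g.max(0))
im=cv2.imread('pics/top0.png')[190:330,180:340]; cv2.imwrite('pics/tc.png',cv2.resize(im,None,fx=4.5,fy=4.2,interpolation=3))
E
```

```text
top h [0.5115 0.0411 0.1299] 1.2283491
top stand [0.5096 0.0391 0.129 ] 1.2290806
top blue [0.5921 0.2206 0.0632] 1.3018316
top jar [0.5787 0.3796 0.061 ] 1.3012078
top reel [ 0.7502 -0.0241  0.0415] 1.3422893
plate 760 [0.5964 0.2209 0.0617] [-0.2371 -0.0953  0.9668] tilt 14.803978598607896 downhill az -158.0951392424305 ((0.596253514289856, 0.22101134061813354), (0.06793220341205597, 0.0599563904106617), 19.21980857849121)
red 38 [0.5139 0.0404 0.1063] [0.5015 0.0319 0.0585] [0.5257 0.0535 0.1303]
rim 289 [0.5098 0.0448 0.0567] [0.5121 0.0438 0.0574] [0.5387 0.0704 0.066 ]
scene h [0.5171 0.0438 0.1317] 1.2875513
scene blue [0.5989 0.2237 0.0655] 1.3554744
scene rim [0.5267 0.0378 0.0651] 1.3346133
scene jar [0.5796 0.3851 0.0602] 1.4195088
plate 319 [0.6022 0.2214 0.0635] [-0.2477 -0.0901  0.9646] tilt 15.284059984075569 downhill az -160.02229472742349 ((0.5994650721549988, 0.2223198115825653), (0.06553001701831818, 0.059664469212293625), 19.80500602722168)
red 132 [0.5229 0.0403 0.0984] [0.5136 0.0327 0.0608] [0.5281 0.05   0.1284]
rim 186 [0.5246 0.0404 0.0555] [0.5156 0.0436 0.0636] [0.5425 0.0705 0.0868]
```

View pics/tc.png

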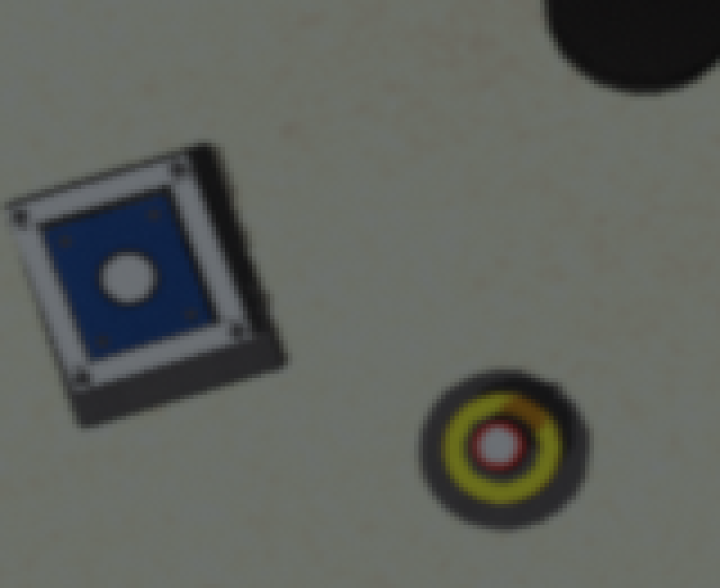

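The enlarged crop shows the nest turned about 20°, low side toward the robot. The white circle is near (127,278), the stand centre near (503,447) and the handle top near (498,445). I'll refine these with the wrist camera.

```bash
cat >> h.py <<'E'
from scipy.spatial.transform import Rotation as Ro
def plan(p,R,s=None,cmd=None):
    s=s or get_state(); R0=np.array(s['tool_rot']).reshape(3,3) if cmd is None else cmd[1]; p0=np.array(s['eef_pos']) if cmd is None else cmd[0]
    return np.round(R0.T@(np.array(p)-p0)*1000,1), np.round(Ro.from_matrix(R0.T@R).as_rotvec(degrees=True),2)
def Rdown(yaw,tilt=0):
    a=np.radians(yaw); x=np.array([np.cos(a),np.sin(a),0]); z=np.array([0,0,-1.]); R=np.c_[x,np.cross(z,x),z]
    return R@Ro.from_euler('y',tilt,degrees=True).as_matrix()
E
python3 - <<'E'
from h import *
print(plan([.597,.221,.24],Rdown(199.5)))
print(Rdown(199.5,15)[:,2],Rdown(199.5,-15)[:,2])
E
```

```text
(array([-502.1, -133.2,  -48.9]), array([ -0.07,  -0.04, -37.13]))
[-0.24397357 -0.08639557 -0.96592583] [ 0.24397357  0.08639557 -0.96592583]
```

Request:
apply_moves(grip=[1,1,1,1,1,1,1,1,1,1,1,1,1,1,1,1], delta_pos=[[-40,-11,-10],[-80,-22,-20],[-120,-33,-30],[-160,-44,-40],[-200,-54,-49],[-240,-65,-49],[-280,-76,-49],[-320,-86,-49],[-360,-97,-49],[-400,-107,-49],[-440,-118,-49],[-480,-128,-49],[-502,-133,-49],[-502,-133,-49],[-502,-133,-49],[-502,-133,-49]], turn=[[0,0,-3],[0,0,-6],[0,0,-9],[0,0,-12],[0,0,-15],[0,0,-18],[0,0,-21],[0,0,-24],[0,0,-27],[0,0,-30],[0,0,-33],[0,0,-36],[0,0,-37.1],[0,0,-37.1],[0,0,-37.1],[0,0,-37.1]])

```text
time: 1.7
eef_pos: [0.5962, 0.2223, 0.2405]
tool_rot: [[-0.943, -0.334, -0.001], [-0.334, 0.943, 0.0], [0.001, 0.0, -1.0]]
wrist_force: [-0.0, -0.1, 1.1]
grip_width: 0.0855
gripper_force: 0.0
```

```bash
python3 - <<'E'
from h import *
np.set_printoptions(precision=4,suppress=True)
s=get_state();print(s['eef_pos'],s['dq'],s['qpos'],s['wrist_force'])
snap('wrist','w1')
print(plan([.52,.042,.24],Rdown(199.5)))
E
```

```text
[0.5962 0.2223 0.2405] [ 0.6081 -0.6527 -0.0039 -0.1204  0.0483 -0.1158] [ 13.5352  30.2859  62.7138   0.0232  87.0417 -95.9666] [-0.0403 -0.124   1.075 ]
(array([ 132.1, -144.6,    0.8]), array([ 0.02, -0.01,  0.03]))
```

View pics/w1.png

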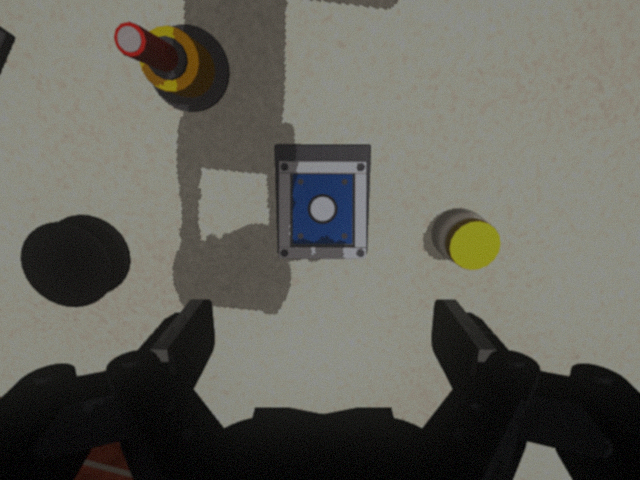

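The circle is at (322,209) and the plate edges are vertical, so the tool is aligned with the nest. The punch top is at (131,38). Next I move over the stand.

Request:
apply_moves(grip=[1,1,1,1,1,1,1,1], delta_pos=[[25,-28,0],[50,-56,0],[75,-84,0],[100,-112,0],[132,-145,0],[132,-145,0],[132,-145,0],[132,-145,0]], turn=[[0,0,0],[0,0,0],[0,0,0],[0,0,0],[0,0,0],[0,0,0],[0,0,0],[0,0,0]])

```text
time: 2.55
eef_pos: [0.5211, 0.042, 0.241]
tool_rot: [[-0.942, -0.334, 0.001], [-0.334, 0.942, 0.0], [-0.001, 0.0, -1.0]]
wrist_force: [-0.1, -0.1, 0.5]
grip_width: 0.0857
gripper_force: 0.0
```

```bash
python3 - <<'E'
from h import *
snap('wrist','w2')
E
```

```text
(no output)
```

View pics/w2.png

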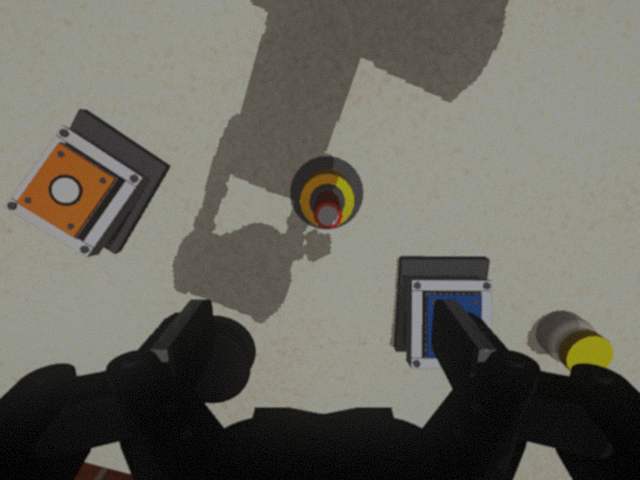

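The handle top is at (328,214) and the stand disc is centred near (327,191).

```bash
python3 - <<'E'
from h import *
from scipy.optimize import least_squares
np.set_printoptions(precision=4,suppress=True)
def ray(n,f,u,v):
    z=np.load(f+'.npz'); c=get_calibration(n); K=np.array(c['K']); r=np.linalg.inv(K)@[u,v,1]
    if n=='wrist':
        M=np.array(c['mount']);R=z['R'].reshape(3,3); return R@M[:3,3]+z['p'],R@M[:3,:3]@r
    return np.array(c['origin']),np.array(c['orientation'])@r
def tri(L):
    A=0;b=0
    for o,d in L:
        d=d/np.linalg.norm(d);Q=np.eye(3)-np.outer(d,d);A=A+Q;b=b+Q@o
    x=np.linalg.solve(A,b);return x,[np.linalg.norm((np.eye(3)-np.outer(d,d)/(d@d))@(x-o))*1000 for o,d in L]
def blobs(f,s,m,lo):
    # centroid of white-ish / given region near seed via floodfill
    im=np.load(f+'.npz')['im'].copy(); mk=np.zeros((482,642),np.uint8)
    cv2.floodFill(im,mk,s,0,(lo,)*3,(lo,)*3,4|cv2.FLOODFILL_FIXED_RANGE|cv2.FLOODFILL_MASK_ONLY|(255<<8))
    M=cv2.moments(mk[1:-1,1:-1],True); return M['m10']/M['m00'],M['m01']/M['m00'],M['m00']
C={}
for n,f,s in(('wrist','w1',(322,209)),('top','top0',(208,257)),('scene','scene0',(387,187))):
    C[n]=blobs(f,s,0,35); print(n,'circle',C[n])
print('circle tri',tri([ray('wrist','w1',*C['wrist'][:2]),ray('top','top0',*C['top'][:2])]),tri([ray('wrist','w1',*C['wrist'][:2]),ray('top','top0',*C['top'][:2]),ray('scene','scene0',*C['scene'][:2])]))
H={}
for n,f,s in(('wrist','w1',(129,38)),('wrist','w2',(328,216)),('top','top0',(291,296)),('scene','scene0',(303,177))):
    H[f]=(n,f)+blobs(f,s,0,30); print(H[f])
R={k:ray(*v[:4]) for k,v in H.items()}
print('handle top w1w2',tri([R['w1'],R['w2']]),'w2top',tri([R['w2'],R['top0']]),'all',tri(list(R.values())))
for k,(o,d) in R.items(): print(k,'at z .126',o+d*(.126-o[2])/d[2])
for n,f in(('wrist','w1'),('wrist','w2'),('top','top0')):
    P,im,d=pts(n,f); hsv=cv2.cvtColor(im,cv2.COLOR_BGR2HSV)
    # circle plane depth in w1 & plate fit
    o,dd=0,0
    # rim at z=.056: project yellow pixels on the plane z=.056 by ray, fit the outer circle
    m=(hsv[...,0]>12)&(hsv[...,0]<35)&(hsv[...,1]>110)&(d>0)&(np.linalg.norm(P[...,:2]-[.513,.042],axis=-1)<.035)&(abs(P[...,2]-.056)<.005)
    q=P[m]
    if len(q)>30:
        h=cv2.convexHull(q[:,:2].astype(np.float32)*1000)[:,0]/1000
        r=least_squares(lambda p:np.linalg.norm(h-p[:2],axis=1)-p[2],[.513,.042,.028],loss='soft_l1',f_scale=.001).x
        print(f,'rim',len(q),r,np.median(q[:,2]))
    m=(hsv[...,0]>105)&(hsv[...,0]<130)&(hsv[...,1]>120)&(d>0)&(np.linalg.norm(P[...,:2]-[.597,.221],axis=-1)<.06)&(P[...,2]>.03)
    q=P[m]
    if len(q)>100:
        c0=q.mean(0);nn=np.linalg.svd(q-c0,full_matrices=False)[2][2];nn*=np.sign(nn[2])
        e=cv2.minAreaRect(q[:,:2].astype(np.float32)*1000)
        print(f,'plate',c0,nn,np.degrees(np.arccos(nn[2])),np.degrees(np.arctan2(-nn[1],-nn[0])),e)
        if n!='wrist' or f=='w1':
            o,dd=ray(n,f,*C[n][:2]);print('  circle on plane',o+dd*((c0-o)@nn)/(dd@nn))
E
```

```text
wrist circle (322.08237986270024, 208.40274599542334, 437.0)
top circle (207.98947368421054, 255.83157894736843, 95.0)
scene circle (386.34615384615387, 187.0, 52.0)
circle tri (array([0.5957, 0.222 , 0.0609]), [np.float64(1.1802737160085461), np.float64(1.18027371600842)]) (array([0.5958, 0.2224, 0.063 ]), [np.float64(0.4325477399157881), np.float64(1.9634887687130005), np.float64(1.5605057468337185)])
('wrist', 'w1', 128.67887931034483, 38.560344827586206, 464.0)
('wrist', 'w2', 327.2700964630225, 215.06430868167203, 311.0)
('top', 'top0', 290.17021276595744, 295.5744680851064, 47.0)
('scene', 'scene0', 280.44022622562926, 241.5822183962219, 207934.0)
handle top w1w2 (array([0.5139, 0.0445, 0.1257]), [np.float64(0.053237957691324854), np.float64(0.0532379576912546)]) w2top (array([0.5121, 0.0431, 0.1362]), [np.float64(0.5004623819926828), np.float64(0.5004623819926862)]) all (array([ 0.5242,  0.0112, -0.0086]), [np.float64(37.355711252260406), np.float64(46.512432909042175), np.float64(36.119659440149945), np.float64(56.36957125951762)])
w1 at z .126 [0.5139 0.0447 0.126 ]
w2 at z 
[... 244 characters left out ...]
201247647682 ((597.2586669921875, 221.26742553710938), (66.68280029296875, 119.58112335205078), 19.340898513793945)
  circle on plane [0.5963 0.2227 0.0624]
w2 rim 1137 [0.5138 0.0444 0.0276] 0.055433736005723044
w2 plate [0.5837 0.2135 0.0566] [-0.2426 -0.0853  0.9664] 14.899095810783074 19.3709391329663 ((596.2479248046875, 222.0186767578125), (66.07179260253906, 59.13996887207031), 20.02513885498047)
top0 rim 310 [0.512  0.0436 0.0271] 0.0565863815380413
top0 plate [0.5964 0.2209 0.0617] [-0.2371 -0.0953  0.9668] 14.803978598607896 21.90486075756953 ((596.2534790039062, 221.0113525390625), (67.93215942382812, 59.95637130737305), 19.219816207885742)
  circle on plane [0.5948 0.221  0.0613]
```

```bash
python3 - <<'E'
from h import *
print(get_state()['eef_pos'],plan([.5139,.0445,.070],Rdown(199.5)))
E
```

```text
[0.52124125 0.04208105 0.24077884] (array([  6.2,   4.7, 170.8]), array([0.01, 0.04, 0.06]))
```

Request:
apply_moves(grip=[1,1,1,1,1,1,1,1,1,0,0,0,0,0,0,0,0,0], delta_pos=[[6,5,25],[6,5,50],[6,5,75],[6,5,100],[6,5,125],[6,5,150],[6,5,170.5],[6,5,170.5],[6,5,170.5],[6,5,170.5],[6,5,170.5],[6,5,170.5],[6,5,170.5],[6,5,170.5],[6,5,170.5],[6,5,170.5],[6,5,170.5],[6,5,170.5]], turn=[[0,0,0],[0,0,0],[0,0,0],[0,0,0],[0,0,0],[0,0,0],[0,0,0],[0,0,0],[0,0,0],[0,0,0],[0,0,0],[0,0,0],[0,0,0],[0,0,0],[0,0,0],[0,0,0],[0,0,0],[0,0,0]], grip_force=80)

```text
time: 4.4
eef_pos: [0.514, 0.0436, 0.0709]
tool_rot: [[-0.943, -0.333, 0.001], [-0.333, 0.943, 0.0], [-0.001, -0.0, -1.0]]
wrist_force: [-1.6, 1.0, 5.8]
grip_width: 0.0206
gripper_force: 78.1
```

Request:
apply_moves(grip=[0,0,0,0,0,0,0,0,0], delta_pos=[[0,0,-10],[0,0,-25],[0,0,-45],[0,0,-65],[0,0,-85],[0,0,-105],[0,0,-120],[0,0,-120],[0,0,-120]], turn=[[0,0,0],[0,0,0],[0,0,0],[0,0,0],[0,0,0],[0,0,0],[0,0,0],[0,0,0],[0,0,0]])

```text
time: 5.3
eef_pos: [0.5134, 0.0435, 0.1899]
tool_rot: [[-0.943, -0.333, -0.0], [-0.333, 0.943, 0.0], [0.0, 0.0, -1.0]]
wrist_force: [-0.4, -0.1, -2.8]
grip_width: 0.0211
gripper_force: 78.4
```

```bash
python3 - <<'E'
from h import *
a,_=snap('wrist','w3'); b,_=snap('scene','scene1')
s=get_state();print(s['eef_pos'],s['wrist_force'],s['wrist_torque'],s['grip_width'])
b=cv2.resize(b[100:240,230:410],None,fx=2.2,fy=3,interpolation=3)
b=cv2.resize(cv2.imread('pics/scene1.png')[90:230,220:420],(800,560)); 
cv2.imwrite('pics/c3.png',b)
E
```

```text
[0.51295508 0.04355223 0.18908593] [ 0.68636218  0.00961229 -1.869028  ] [ 0.00103669 -0.03112714 -0.00609779] 0.02052215785432509
```

View pics/w3.png

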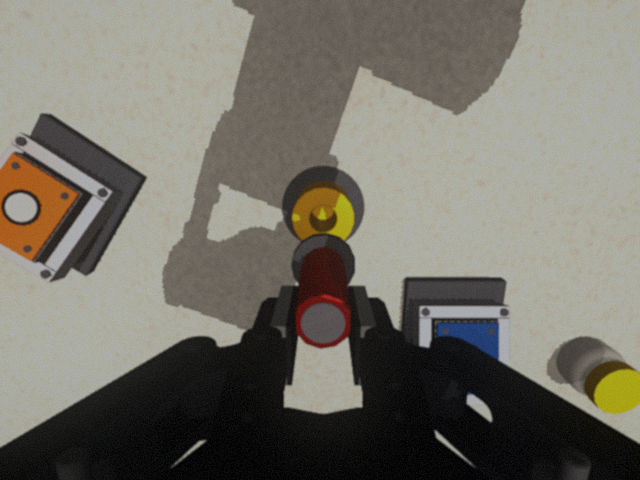

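View pics/c3.png

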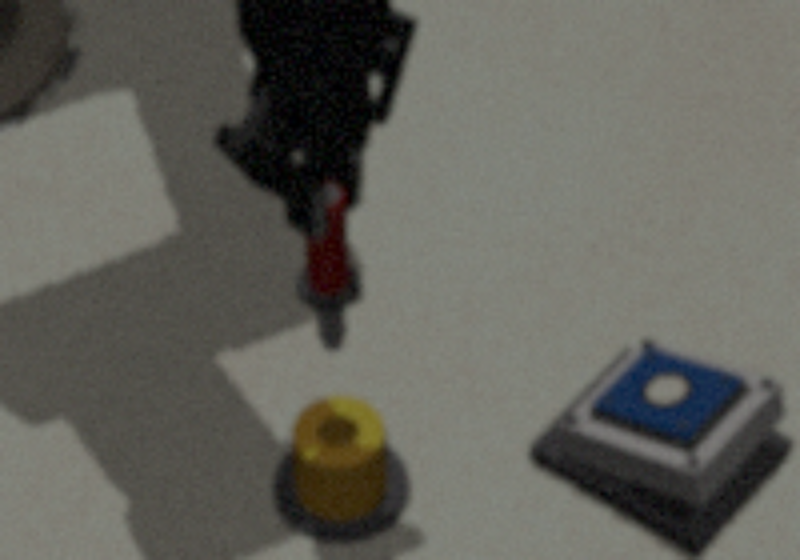

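The punch is held: in w3 the handle top is at (324,321), the collar spans x 292–355 with its far edge at y≈234, and the stand bore is free below. I'll measure the punch's tilt in the hand.

```bash
python3 - <<'E'
from h import *
from scipy.optimize import least_squares
np.set_printoptions(precision=2,suppress=True)
z=np.load('w3.npz');c=get_calibration('wrist');K=np.array(c['K']);M=np.array(c['mount']);im=z['im'];d=z['d']
v,u=np.mgrid[:480,:640];P=np.stack([(u-K[0,2])/K[0,0]*d,(v-K[1,2])/K[1,1]*d,d],-1)@M[:3,:3].T+M[:3,3];P*=1000
hsv=cv2.cvtColor(im,cv2.COLOR_BGR2HSV)
red=((hsv[...,0]<8)|(hsv[...,0]>172))&(hsv[...,1]>130)&(d>0)&(u>285)&(u<365)&(v>240)&(v<350)
q=P[red&(P[...,2]>-52)&(P[...,2]<8)]
f=lambda p:np.hypot(q[:,0]-p[0]-p[2]*q[:,2],q[:,1]-p[1]-p[3]*q[:,2])-12
r=least_squares(f,[0,0,0,0],loss='soft_l1').x; print('cyl x,y at tcp, slopes',len(q),r,'deg',np.degrees(r[2:]),'at die',r[:2]+60*r[2:])
i2=im.copy();mk=np.zeros((482,642),np.uint8);cv2.floodFill(i2,mk,(324,325),0,(30,)*3,(30,)*3,4|cv2.FLOODFILL_FIXED_RANGE|cv2.FLOODFILL_MASK_ONLY|(255<<8))
m=mk[1:-1,1:-1]>0;mo=cv2.moments(m.astype(np.uint8),True);cu,cv_=mo['m10']/mo['m00'],mo['m01']/mo['m00'];dr=M[:3,:3]@np.linalg.inv(K)@[cu,cv_,1];o=M[:3,3]*1000
print('top',cu,cv_,m.sum(),'zmed',np.median(P[m&(d>0)][:,2]),o+dr*(-55-o[2])/dr[2])
# predicted collar far edge for upright punch at (r0,r1): top face z=+9
for tx in(r[0],r[0]-2,r[0]+2):
    pt=np.array([tx+18,r[1],9.])/1000; w=M[:3,:3].T@(pt-M[:3,3]); print('collar far edge px',(K@w/w[2])[:2],tx)
E
```

```text
cyl x,y at tcp, slopes 1769 [-0.75  1.11  0.    0.  ] deg [0.1  0.06] at die [-0.65  1.18]
top 322.65738758029977 322.7644539614561 1401 zmed -55.08973053163732 [ -0.5    1.12 -55.  ]
collar far edge px [322.76 235.09] -0.753844689503027
collar far edge px [322.76 238.67] -2.753844689503027
collar far edge px [322.76 231.49] 1.246155310496973
```

```bash
python3 - <<'E'
from h import *
np.set_printoptions(precision=4,suppress=True)
R=Rdown(199.5,-15);n=-R[:,2];C=np.array([.5963,.2227,.0624]);t=C+n*.035-R@[-.0007,.0011,.0599]
print(t,R,plan(t,R))
E
```

```text
[0.5729 0.2132 0.1539] [[-0.9105 -0.3338  0.244 ]
 [-0.3224  0.9426  0.0864]
 [-0.2588  0.     -0.9659]] (array([-113.1,  140. ,   35.1]), array([  0.04, -15.11,  -0.04]))
```

Request:
apply_moves(grip=[0,0,0,0,0,0,0,0,0,0,0,0,0,0,0,0], delta_pos=[[-11,14,0],[-23,28,0],[-34,42,0],[-45,56,0],[-57,70,0],[-68,84,0],[-79,98,0],[-91,112,5],[-102,126,15],[-113,140,25],[-113,140,35],[-113,140,35],[-113,140,35],[-113,140,35],[-113,140,35],[-113,140,35]], turn=[[0,-1.5,0],[0,-3,0],[0,-4.5,0],[0,-6,0],[0,-7.5,0],[0,-9,0],[0,-10.5,0],[0,-12,0],[0,-13.5,0],[0,-15.1,0],[0,-15.1,0],[0,-15.1,0],[0,-15.1,0],[0,-15.1,0],[0,-15.1,0],[0,-15.1,0]])

```text
time: 7.0
eef_pos: [0.5739, 0.2129, 0.1556]
tool_rot: [[-0.91, -0.333, 0.246], [-0.321, 0.943, 0.087], [-0.261, -0.0, -0.965]]
wrist_force: [-0.6, 0.8, -2.0]
grip_width: 0.0207
gripper_force: 78.5
```

```bash
python3 - <<'E'
from h import *
np.set_printoptions(precision=4,suppress=True)
snap('wrist','w4'); s=get_state()
R=Rdown(199.5,-15);n=-R[:,2];C=np.array([.5963,.2227,.0624]);t=C+n*.035-R@[-.0007,.0011,.0599]
print(s['eef_pos'],t,plan(t,R),s['wrist_force'],s['tool_rot'][:,2]@s['wrist_force'],s['dq'])
# seen circle in w4?
a=cv2.resize(cv2.imread('pics/w4.png')[140:380,220:420],(660,600*132//132),interpolation=3);cv2.imwrite('pics/c4.png',a[:600])
E
```

```text
[0.5738 0.2129 0.1555] [0.5729 0.2132 0.1539] (array([1.2, 0.6, 1.4]), array([-0.02,  0.14, -0.06])) [ 0.5968 -0.2622 -2.4421] 2.48156882067309 [ 0.192   0.1462  0.0548  0.0568 -0.0024 -0.0579]
```

View pics/c4.png

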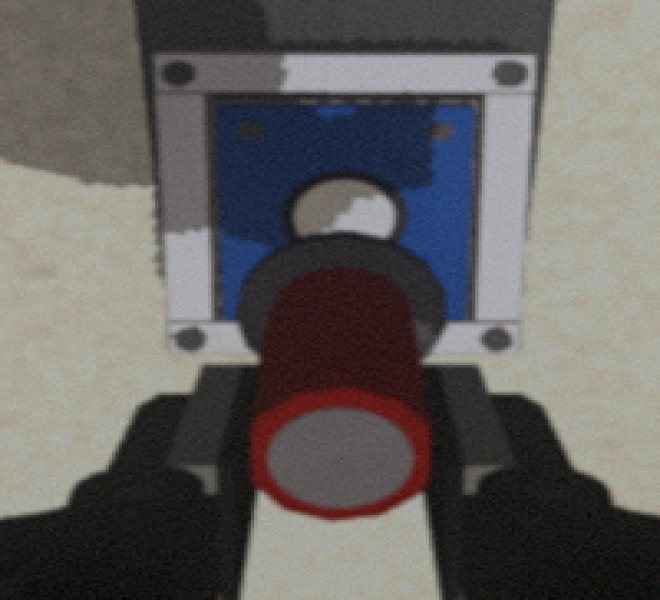

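The ring spans x 288–403 in the crop with its top edge at y≈174. The collar is centred at x≈342, in line with the ring across the slope. I'll check along the slope by projection.

```bash
python3 - <<'E'
from h import *
np.set_printoptions(precision=2,suppress=True)
c=get_calibration('wrist');K=np.array(c['K']);M=np.array(c['mount'])
o=M[:3,3]*1000
for nm,u,v in(('ring top',324.5,209.6),('ring c',324.5,226.8),('ring L',307.3,226.8),('ring R',342.1,226.8)):
    dr=M[:3,:3]@np.linalg.inv(K)@[u,v,1]; print(nm,[o+dr*(z-o[2])/dr[2] for z in(94,98)])
z=np.load('w4.npz');d=z['d'];P,im,_=pts('wrist','w4');T=(P-z['p'])@z['R'].reshape(3,3)*1000
print('depth plate tool z',[T[v,u,2] for u,v in((325,220),(355,215),(300,200),(350,190))])
s=get_state()
R=Rdown(199.5,-15);n=-R[:,2];C=np.array([.5963,.2227,.0624]);print('C in tool',s['tool_rot'].T@(C-s['eef_pos'])*1000)
E
```

```text
ring top [array([14.93,  2.41, 94.  ]), array([14.15,  2.43, 98.  ])]
ring c [array([ 1.45,  2.43, 94.  ]), array([ 0.48,  2.45, 98.  ])]
ring L [array([  1.44, -10.85,  94.  ]), array([  0.48, -11.02,  98.  ])]
ring R [array([ 1.46, 16.02, 94.  ]), array([ 0.49, 16.23, 98.  ])]
depth plate tool z [np.float64(98.13269375422287), np.float64(98.61118961236954), np.float64(97.97186329878583), np.float64(97.3405772647808)]
C in tool [ 0.75  1.74 96.27]
```

Request:
apply_moves(grip=[0,0,0,0,0,0,0,0,0,0,0], delta_pos=[[1.2,0.7,0],[1.2,0.7,5],[1.2,0.7,12],[1.2,0.7,19],[1.2,0.7,25],[1.2,0.7,29],[1.2,0.7,31],[1.2,0.7,32.5],[1.2,0.7,32.5],[1.2,0.7,32.5],[1.2,0.7,32.5]], turn=[[0,0.1,0],[0,0.1,0],[0,0.1,0],[0,0.1,0],[0,0.1,0],[0,0.1,0],[0,0.1,0],[0,0.1,0],[0,0.1,0],[0,0.1,0],[0,0.1,0]])

```text
time: 8.15
eef_pos: [0.5804, 0.2163, 0.1237]
tool_rot: [[-0.911, -0.333, 0.245], [-0.322, 0.943, 0.086], [-0.259, 0.0, -0.966]]
wrist_force: [-0.4, -0.3, -1.7]
grip_width: 0.0208
gripper_force: 78.5
```

```bash
cat > f.py <<'E'
from h import *
np.set_printoptions(precision=3,suppress=True)
s=get_state();R=s['tool_rot'];C=np.array([.5963,.2227,.0624]);D=R@[-.0007,.0011,.0599]+s['eef_pos'];N=Rdown(199.5,-15)
print(s['time'],'F tool',R.T@s['wrist_force'],'die in plate frame mm',N.T@(D-C)*1000, 'tilt',np.degrees(np.arccos(R[:,2]@N[:,2])))
E
python3 f.py
```

```text
8.15 F tool [ 0.87  -0.192  1.518] die in plate frame mm [-0.053  0.409 -3.776] tilt 0.03480566597375827
```

Request:
apply_moves(grip=[0,0,0,0,0], delta_pos=[[0,0,0.5],[0,0,1],[0,0,1.5],[0,0,2],[0,0,2]], turn=[[0,0,0],[0,0,0],[0,0,0],[0,0,0],[0,0,0]])

```text
time: 8.65
eef_pos: [0.5807, 0.2164, 0.1214]
tool_rot: [[-0.911, -0.333, 0.244], [-0.322, 0.943, 0.086], [-0.259, 0.0, -0.966]]
wrist_force: [-0.4, 0.2, -1.8]
grip_width: 0.0205
gripper_force: 78.5
```

Request:
apply_moves(grip=[0,0,0], delta_pos=[[0,0,0.5],[0,0,1],[0,0,1]], turn=[[0,0,0],[0,0,0],[0,0,0]])

```text
time: 8.95
eef_pos: [0.5809, 0.2165, 0.1204]
tool_rot: [[-0.911, -0.333, 0.244], [-0.322, 0.943, 0.086], [-0.259, 0.0, -0.966]]
wrist_force: [0.5, 0.7, -1.8]
grip_width: 0.021
gripper_force: 78.5
```

```bash
python3 f.py
```

```text
8.95 F tool [-0.212  0.458  1.929] die in plate frame mm [ 0.263  0.418 -0.42 ] tilt 0.007297352745827941
```

Request:
apply_moves(grip=[0,0,0], delta_pos=[[0,0,0.5],[0,0,1],[0,0,1]], turn=[[0,0,0],[0,0,0],[0,0,0]])

```text
time: 9.25
eef_pos: [0.5812, 0.2166, 0.1195]
tool_rot: [[-0.911, -0.333, 0.244], [-0.322, 0.943, 0.086], [-0.259, 0.0, -0.966]]
wrist_force: [0.2, 0.1, -2.4]
grip_width: 0.021
gripper_force: 78.5
```

Request:
apply_moves(grip=[0,0,0], delta_pos=[[0,0,0.5],[0,0,1],[0,0,1]], turn=[[0,0,0],[0,0,0],[0,0,0]])

```text
time: 9.55
eef_pos: [0.5816, 0.2168, 0.1188]
tool_rot: [[-0.911, -0.333, 0.245], [-0.322, 0.943, 0.086], [-0.259, -0.0, -0.966]]
wrist_force: [-0.7, 0.0, 0.1]
grip_width: 0.0209
gripper_force: 78.6
```

```bash
python3 f.py
```

```text
9.55 F tool [ 0.626  0.239 -0.278] die in plate frame mm [-0.085  0.396  1.292] tilt 0.03470650003754651
```

Request:
apply_moves(grip=[0,0,0], delta_pos=[[0,0,0.5],[0,0,1],[0,0,1]], turn=[[0,0,0],[0,0,0],[0,0,0]])

```text
time: 9.85
eef_pos: [0.582, 0.2169, 0.1182]
tool_rot: [[-0.91, -0.333, 0.245], [-0.322, 0.943, 0.087], [-0.26, -0.0, -0.966]]
wrist_force: [-1.0, -1.3, 4.0]
grip_width: 0.0207
gripper_force: 78.8
```

```bash
python3 f.py
```

```text
9.85 F tool [ 0.281 -0.948 -4.203] die in plate frame mm [-0.371  0.399  2.026] tilt 0.06776143790682254
```

Request:
apply_moves(grip=[0,0,0,0], delta_pos=[[0.2,0,0.5],[0.4,0,1],[0.5,0,1.4],[0.5,0,1.4]], turn=[[0,0,0],[0,0,0],[0,0,0],[0,0,0]])

```text
time: 10.25
eef_pos: [0.5823, 0.2169, 0.1174]
tool_rot: [[-0.91, -0.333, 0.246], [-0.322, 0.943, 0.087], [-0.261, -0.0, -0.965]]
wrist_force: [-2.8, -1.1, 8.9]
grip_width: 0.0206
gripper_force: 79.3
```

```bash
python3 f.py
```

```text
10.25 F tool [ 0.62  -0.129 -9.409] die in plate frame mm [-0.507  0.309  2.889] tilt 0.1430393807766476
```

Request:
apply_moves(grip=[0,0,0,0,0,0], delta_pos=[[0,0,0.2],[0,0,0.2],[0,0,0.2],[0,0,0.2],[0,0,0.2],[0,0,0.2]], turn=[[0,0,0],[0,0,0],[0,0,0],[0,0,0],[0,0,0],[0,0,0]])

```text
time: 10.85
eef_pos: [0.5824, 0.217, 0.1173]
tool_rot: [[-0.91, -0.333, 0.247], [-0.322, 0.943, 0.087], [-0.261, -0.0, -0.965]]
wrist_force: [-2.9, -1.1, 8.5]
grip_width: 0.0206
gripper_force: 79.3
```

```bash
python3 f.py
```

```text
10.85 F tool [ 0.733 -0.126 -9.038] die in plate frame mm [-0.599  0.337  2.981] tilt 0.15394130559674335
```

Force is about 11 N net and steady. I'll hold.

Request:
apply_moves(grip=[0,0,0,0,0,0,0,0,0,0,0,0,0,0,0,0], delta_pos=[[0,0,0.2],[0,0,0.2],[0,0,0.2],[0,0,0.2],[0,0,0.2],[0,0,0.2],[0,0,0.2],[0,0,0.2],[0,0,0.2],[0,0,0.2],[0,0,0.2],[0,0,0.2],[0,0,0.2],[0,0,0.2],[0,0,0.2],[0,0,0.2]], turn=[[0,0,0],[0,0,0],[0,0,0],[0,0,0],[0,0,0],[0,0,0],[0,0,0],[0,0,0],[0,0,0],[0,0,0],[0,0,0],[0,0,0],[0,0,0],[0,0,0],[0,0,0],[0,0,0]])

```text
time: 12.45
eef_pos: [0.5825, 0.217, 0.1172]
tool_rot: [[-0.91, -0.333, 0.247], [-0.322, 0.943, 0.087], [-0.261, -0.0, -0.965]]
wrist_force: [-3.7, -1.3, 9.6]
grip_width: 0.0209
gripper_force: 79.4
```

```bash
python3 f.py
```

```text
12.45 F tool [  1.26    0.013 -10.236] die in plate frame mm [-0.649  0.316  3.098] tilt 0.16031588910932182
```

Request:
apply_moves(grip=[0,0,0,0,0,0,0,0,0,0,0,0], delta_pos=[[0,0,-1],[0,0,-2],[0,0,-3.5],[0,0,-5],[0,0,-8],[0,0,-12],[0,0,-16],[0,0,-20],[0,0,-25],[0,0,-30],[0,0,-30],[0,0,-30]], turn=[[0,0,0],[0,0,0],[0,0,0],[0,0,0],[0,0,0],[0,0,0],[0,0,0],[0,0,0],[0,0,0],[0,0,0],[0,0,0],[0,0,0]])

```text
time: 13.65
eef_pos: [0.5744, 0.2142, 0.1449]
tool_rot: [[-0.911, -0.333, 0.244], [-0.322, 0.943, 0.086], [-0.259, -0.0, -0.966]]
wrist_force: [-0.2, 0.1, -2.4]
grip_width: 0.0208
gripper_force: 78.9
```

```bash
python3 f.py; python3 - <<'E'
from h import *
# pose for straight-down over the stand, die 25 mm above rim hole
print(plan([.5139,.0438,.19],Rdown(199.5)), get_state()['eef_pos'])
E
```

```text
13.65 F tool [0.751 0.156 2.234] die in plate frame mm [  0.59    0.377 -25.908] tilt 0.02490407511010455
(array([  98.3, -140.5,  -73. ]), array([-1.000e-02,  1.502e+01, -4.000e-02])) [0.57440577 0.21419123 0.14494374]
```

Request:
apply_moves(grip=[0,0,0,0,0,0,0,0,0,0,0,0,0,0,0,0,0], delta_pos=[[0,0,-10],[0,0,-25],[0,0,-40],[10,-15,-50],[20,-30,-60],[30,-45,-73],[40,-60,-73],[50,-75,-73],[60,-90,-73],[70,-105,-73],[80,-120,-73],[90,-132,-73],[98.5,-140.5,-73],[98.5,-140.5,-73],[98.5,-140.5,-73],[98.5,-140.5,-73],[98.5,-140.5,-73]], turn=[[0,0,0],[0,0,0],[0,0,0],[0,1.5,0],[0,3,0],[0,4.5,0],[0,6,0],[0,7.5,0],[0,9,0],[0,10.5,0],[0,12,0],[0,13.5,0],[0,15,0],[0,15,0],[0,15,0],[0,15,0],[0,15,0]])

```text
time: 15.35
eef_pos: [0.5137, 0.0443, 0.1899]
tool_rot: [[-0.943, -0.334, 0.001], [-0.334, 0.943, 0.0], [-0.001, 0.0, -1.0]]
wrist_force: [-0.6, 0.8, -1.3]
grip_width: 0.021
gripper_force: 78.6
```

```bash
python3 - <<'E'
from h import *
from scipy.optimize import least_squares
np.set_printoptions(precision=2,suppress=True)
snap('wrist','w5');s=get_state();print(plan([.5136,.0435,.0725],Rdown(199.5)),s['eef_pos']*1000,s['wrist_force'])
z=np.load('w5.npz');P,im,d=pts('wrist','w5');P=(P-z['p'])@z['R'].reshape(3,3)*1000;v,u=np.mgrid[:480,:640]
hsv=cv2.cvtColor(im,cv2.COLOR_BGR2HSV)
red=((hsv[...,0]<8)|(hsv[...,0]>172))&(hsv[...,1]>130)&(d>0)&(u>285)&(u<365)&(v>240)&(v<350)
q=P[red&(P[...,2]>-52)&(P[...,2]<8)]
r=least_squares(lambda p:np.hypot(q[:,0]-p[0]-p[2]*q[:,2],q[:,1]-p[1]-p[3]*q[:,2])-12,[0,0,0,0],loss='soft_l1').x
print(r,np.degrees(r[2:])); m=(hsv[...,1]<60)&(abs(u-323)<8)&(abs(v-323)<8); print('top z',np.median(P[m][:,2]))
E
```

```text
(array([  0.4,  -0.7, 117.4]), array([0.  , 0.03, 0.01])) [513.66  44.24 189.92] [-0.45  0.12 -2.96]
[-0.78  1.17  0.    0.  ] [0.07 0.19]
top z -55.109081527388234
```

Request:
apply_moves(grip=[0,0,0,0,0,0,0,0,0,0,0], delta_pos=[[0.3,-0.7,15],[0.3,-0.7,35],[0.3,-0.7,50],[0.3,-0.7,62],[0.3,-0.7,74],[0.3,-0.7,86],[0.3,-0.7,98],[0.3,-0.7,108],[0.3,-0.7,115],[0.3,-0.7,117],[0.3,-0.7,117]], turn=[[0,0,0],[0,0,0],[0,0,0],[0,0,0],[0,0,0],[0,0,0],[0,0,0],[0,0,0],[0,0,0],[0,0,0],[0,0,0]])

```text
time: 16.5
eef_pos: [0.5136, 0.043, 0.0726]
tool_rot: [[-0.943, -0.333, -0.0], [-0.333, 0.943, 0.0], [0.0, 0.0, -1.0]]
wrist_force: [-0.3, 0.8, -1.4]
grip_width: 0.0211
gripper_force: 78.6
```

Request:
apply_moves(grip=[0,0,0,0], delta_pos=[[0,0,0.5],[0,0,1],[0,0,1.3],[0,0,1.3]], turn=[[0,0,0],[0,0,0],[0,0,0],[0,0,0]])

```text
time: 16.9
eef_pos: [0.5137, 0.043, 0.0716]
tool_rot: [[-0.943, -0.333, 0.0], [-0.333, 0.943, 0.0], [-0.0, -0.0, -1.0]]
wrist_force: [-0.0, -0.3, -2.6]
grip_width: 0.0208
gripper_force: 78.6
```

Just above the rim. I lower another 0.7 mm, open, wait, and go up.

Request:
apply_moves(grip=[0,0,0,0.3,0.6,1,1,1,1,1,1,1], delta_pos=[[0,0,0.5],[0,0,0.7],[0,0,0.7],[0,0,0.7],[0,0,0.7],[0,0,0.7],[0,0,0.7],[0,0,0.7],[0,0,0.7],[0,0,0.7],[0,0,0.7],[0,0,0.7]], turn=[[0,0,0],[0,0,0],[0,0,0],[0,0,0],[0,0,0],[0,0,0],[0,0,0],[0,0,0],[0,0,0],[0,0,0],[0,0,0],[0,0,0]])

```text
time: 18.1
eef_pos: [0.5136, 0.043, 0.0707]
tool_rot: [[-0.943, -0.333, 0.0], [-0.333, 0.943, 0.0], [-0.0, 0.0, -1.0]]
wrist_force: [0.6, -0.9, -0.2]
grip_width: 0.0856
gripper_force: 0.0
```

Request:
apply_moves(grip=[1,1,1,1,1,1,1,1,1,1,1,1], delta_pos=[[0,0,-5],[0,0,-15],[0,0,-30],[0,0,-50],[0,0,-75],[0,0,-100],[0,0,-130],[0,0,-160],[0,0,-170],[0,0,-170],[0,0,-170],[0,0,-170]], turn=[[0,0,0],[0,0,0],[0,0,0],[0,0,0],[0,0,0],[0,0,0],[0,0,0],[0,0,0],[0,0,0],[0,0,0],[0,0,0],[0,0,0]])

```text
time: 19.3
eef_pos: [0.5128, 0.043, 0.2392]
tool_rot: [[-0.943, -0.333, -0.003], [-0.333, 0.943, 0.0], [0.003, 0.001, -1.0]]
wrist_force: [-0.5, -0.2, -1.4]
grip_width: 0.0854
gripper_force: 0.0
```

```bash
python3 - <<'E'
from h import *
snap('wrist','w6'); P,im,d=pts('wrist','w6'); s=get_state(); print(s['grip_width'],s['eef_pos'])
hsv=cv2.cvtColor(im,cv2.COLOR_BGR2HSV);print(P[215:217,325:330,2]); m=(P[...,2]>.12)&(P[...,2]<.135)&(d>0)&(np.linalg.norm(P[...,:2]-[.514,.044],axis=-1)<.03);print('top',m.sum(),P[m].mean(0))
E
```

```text
0.08542605726603146 [0.51288192 0.04302138 0.23929021]
[[0.12644008 0.12524283 0.12670641 0.12437461 0.12643895]
 [0.12573636 0.12587408 0.12600113 0.12578448 0.12695743]]
top 629 [0.51291235 0.0438195  0.12558126]
```

View pics/w6.png

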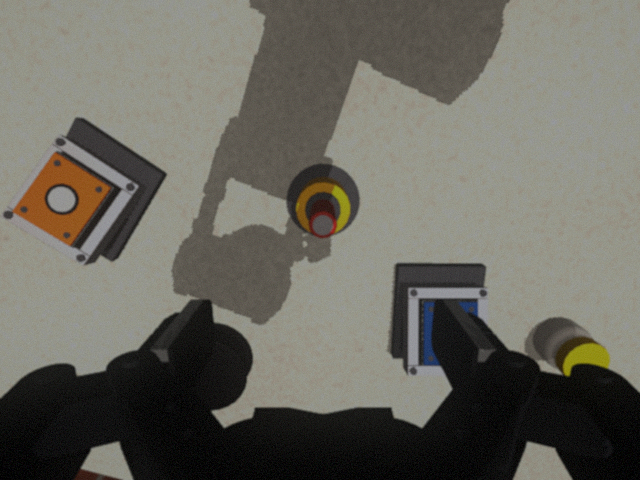

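The punch stands upright in the stand (handle top at (322,223), height 0.126 m), and the gripper is open and clear.

```bash
python3 -c "
from rig import *
print(job_done())"
```

```text
the job is handed in; nothing more can be done
None
```

I marked the blue plate with the punch at about 11–12 N (estimated from the wrist force) for a little over two seconds, lifted it straight off, put it back upright in its stand, let go, and handed the job in at about 19 s; no verdict came back.

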